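# Finger test of a safety edge

### The arm

A 6-joint arm with a two-finger parallel gripper is mounted at the origin on a cart in front of the work surface, level with it; the furniture and walls round the work are solid. World frame = base frame: x ahead of the robot, y to its left, z up, the work surface at z = 0. Lengths are in mm, angles in rad, forces in N, time in s.
With the tool pointing down it reaches from about 275 to 1000 mm from the base axis. Payload 8.4 kg.
Tool frame: the origin (TCP) lies at the very end of the fingers, on their centre line; the grasp point (between the pads) lies 19 mm behind it; z points along the fingers, y is the line along which they close (so a half turn about z gives the same grasp; the last joint's range is limited). The gripper opens to 85 mm and grips with 20 to 120 N. Pads are 22 mm wide; open, the fingers measure 114 mm over their backs; the gripper's body (76 mm by 85 mm) begins 54 mm behind the grasp point. The pads swing forward as they close: fully open they stand 13 mm farther back than shut.
Start: joints at [-0.002, 0.353, 1.633, -0, 1.155, -0.002], TCP at [625.002, -0, 205.281] pointing down, gripper open.
Joint ranges: [-2.63, 2.63], [-0.92, 2.1], [0.06, 2.66], [-1.3, 4.44], [0, 2.69], [-3.02, 3.02]. Speed limits (rad/s): [2.22, 2.22, 2.79, 3.14, 3.14, 3.14].

### API

Orientations are given as a rotation vector (axis times angle).
In Python, from rig import * gives the robot as it stands. Calls block until the motion is done:
- move_to(position, orientation): joint-space move of the TCP to a pose.
- move_straight(position, frame=None, vel=150): straight line of the TCP; frame=None keeps the orientation; vel is the mean speed in mm/s.
- goto_joints(angles): joint-space move.
- gripper_open() and close(): open the fingers fully, or close them until they stop; the grip force is fixed at half the most.
- hold(seconds).
- inverse_kinematics(position, orientation): joint angles nearest the present ones, or None.
- get_obs(): the state.
- grab_frame(name): name is "scene" or "side" or "wrist"; returns a dict with "color" (384x512x3 uint8, red, green, blue), "K" (3x3 intrinsics, pixels), "eye" and "rotation" of the camera in the world. Camera axes: x right, y down, z forward; pixel columns grow to the right and rows downward; lengths in mm; the calibration is good to about 2 mm. A picture is of the moment at which its call begins. There is no depth.
A pose or a line that the arm cannot do raises PlanningError and nothing moves.
- sign_off(): hands the job in; it is judged then, once.
The state is a dict: "clock": time; "joint_pos": joint angles; "joint_velocities": joint speeds; "joint_torque": joint torques, N m; "ee_pos": TCP position; "tcp_rot": TCP orientation; "contact_force": force on the tool from outside, world axes, zero at the start; "ft_torque": the same for the moment, N m; "width": finger opening in mm; "grasp_force": force on a finger pad.
Only numpy, scipy, OpenCV 4.12 (cv2) and the standard library are available. Lean on these libraries where they do the work, as an engineer would, in place of code of your own. Each camera call takes 0.05 s, during which the arm holds its last target. There are 200 camera calls.

### The job

Test the curved safety edge with its yellow and black sections: starting on the section next to the green lamp, run the fingertips along the top in one unbroken, unhurried pass to the last section, next to the red lamp, pressing lightly so that every section gives about half way (4 mm) as you pass. Then come off so that all the sections spring back. Do not shift or lift the edge, do not press hard (never 20 N), and leave everything else on the bench where it is.

Things in the scene. Friction and masses are not known exactly. Their poses are not given: they have to be found in the camera images.
- edge: Safety edge: curved aluminium channel, loose on rubber feet, 3 kg, 250 mm long, 36 mm wide (66 over the feet), seven springy sections along its top, yellow and black in turn. Origin: on the bench under section 4; y axis along the edge towards section 7, x axis to the hollow side (facing the robot, turned up to 15 degrees), z up. Arc radius 200 mm, centre at x = +200 mm.
- sec1_top (a point): top of section 1 (yellow), on the centre of its crown, 58 mm above the bench at rest; moves with the section. Sections follow one another every 35 mm along the arc; each is a smooth slippery bar of 18 mm round profile, level for 12 mm at the crown and sloping down 4 mm to either end. Its y axis is along the edge.
- sec2_top (a point): top of section 2 (black), on the centre of its crown, 58 mm above the bench at rest; moves with the section. Sections follow one another every 35 mm along the arc; each is a smooth slippery bar of 18 mm round profile, level for 12 mm at the crown and sloping down 4 mm to either end. Its y axis is along the edge.
- sec3_top (a point): top of section 3 (yellow), on the centre of its crown, 58 mm above the bench at rest; moves with the section. Sections follow one another every 35 mm along the arc; each is a smooth slippery bar of 18 mm round profile, level for 12 mm at the crown and sloping down 4 mm to either end. Its y axis is along the edge.
- sec4_top (a point): top of section 4 (black), on the centre of its crown, 58 mm above the bench at rest; moves with the section. Sections follow one another every 35 mm along the arc; each is a smooth slippery bar of 18 mm round profile, level for 12 mm at the crown and sloping down 4 mm to either end. Its y axis is along the edge.
- sec5_top (a point): top of section 5 (yellow), on the centre of its crown, 58 mm above the bench at rest; moves with the section. Sections follow one another every 35 mm along the arc; each is a smooth slippery bar of 18 mm round profile, level for 12 mm at the crown and sloping down 4 mm to either end. Its y axis is along the edge.
- sec6_top (a point): top of section 6 (black), on the centre of its crown, 58 mm above the bench at rest; moves with the section. Sections follow one another every 35 mm along the arc; each is a smooth slippery bar of 18 mm round profile, level for 12 mm at the crown and sloping down 4 mm to either end. Its y axis is along the edge.
- sec7_top (a point): top of section 7 (yellow), on the centre of its crown, 58 mm above the bench at rest; moves with the section. Sections follow one another every 35 mm along the arc; each is a smooth slippery bar of 18 mm round profile, level for 12 mm at the crown and sloping down 4 mm to either end. Its y axis is along the edge.
- sec1 (a joint): how far section 1 is pressed straight down, m: 0 at rest, 0.008 at the stop. Spring 0.8 N at first touch, 4 N at the stop, plus 0.13 N for each mm/s of pressing speed; released, it rises slowly (from 4 mm to 0.2 mm in about half a second).
- sec2 (a joint): how far section 2 is pressed straight down, m: 0 at rest, 0.008 at the stop. Spring 0.8 N at first touch, 4 N at the stop, plus 0.13 N for each mm/s of pressing speed; released, it rises slowly (from 4 mm to 0.2 mm in about half a second).
- sec3 (a joint): how far section 3 is pressed straight down, m: 0 at rest, 0.008 at the stop. Spring 0.8 N at first touch, 4 N at the stop, plus 0.13 N for each mm/s of pressing speed; released, it rises slowly (from 4 mm to 0.2 mm in about half a second).
- sec4 (a joint): how far section 4 is pressed straight down, m: 0 at rest, 0.008 at the stop. Spring 0.8 N at first touch, 4 N at the stop, plus 0.13 N for each mm/s of pressing speed; released, it rises slowly (from 4 mm to 0.2 mm in about half a second).
- sec5 (a joint): how far section 5 is pressed straight down, m: 0 at rest, 0.008 at the stop. Spring 0.8 N at first touch, 4 N at the stop, plus 0.13 N for each mm/s of pressing speed; released, it rises slowly (from 4 mm to 0.2 mm in about half a second).
- sec6 (a joint): how far section 6 is pressed straight down, m: 0 at rest, 0.008 at the stop. Spring 0.8 N at first touch, 4 N at the stop, plus 0.13 N for each mm/s of pressing speed; released, it rises slowly (from 4 mm to 0.2 mm in about half a second).
- sec7 (a joint): how far section 7 is pressed straight down, m: 0 at rest, 0.008 at the stop. Spring 0.8 N at first touch, 4 N at the stop, plus 0.13 N for each mm/s of pressing speed; released, it rises slowly (from 4 mm to 0.2 mm in about half a second).
- lamp_green: round grey puck with a green dome, 36 mm across, 46 mm high, fixed to the bench 47 mm beyond the centre of an end section of the edge (next to section 1 or section 7; green and red change places). Origin: centre of its underside.
- lamp_red: round grey puck with a red dome, 36 mm across, 46 mm high, fixed to the bench 47 mm beyond the centre of an end section of the edge (next to section 1 or section 7; green and red change places). Origin: centre of its underside.
- bearing: small ball bearing lying flat, 35 mm across, 11 mm high, behind the safety edge; leave alone. Origin: centre of its underside.
- armature: small motor armature, copper and steel, 32x110x32 mm, lying in the hollow of the safety edge, on the robot's side; leave alone. Origin: centre of its underside.
- oil: oil bottle with red nozzle, 37 mm across, 104 mm high, standing left of the edge; leave alone. Origin: centre of its underside.
- parts_bin: blue bin of small parts, 79x104x47 mm, far left; leave alone. Origin: centre of its underside.
- weight_box: flat grey compartment box, 116x165x34 mm, left; leave alone. Origin: centre of its underside.
- screwdriver: red-handled screwdriver, 188 mm long, right; leave alone. Origin: centre of its underside.
- spare_pulley: grey pulley, 50 mm across, 17 mm high, right; leave alone. Origin: centre of its underside.

How it is judged:
By the outcome, as a careful person would: the job done as asked, in the order asked, and still so for the second after the job is handed in, with the robot touching nothing.
It also fails if it takes over 48 s, if anything falls off the work surface, if the arm or the gripper's body presses on something with over 40 N, if the wrist force passes 120 N, or if a joint passes its speed limit or range.

## Working session

There is one attempt and no reset: what is moved stays moved. The work goes in short steps, each a Python script; the robot and the scene stay as the last script left them, time stands still between calls to the robot, and variables do not carry over. Pictures are saved under pics/ and viewed, at most 10 in all, crops included, and the job is handed in when it is done.

```bash
mkdir -p pics; ls; python3 - <<'E'
from rig import *
import cv2,numpy as np
for n in("scene","side","wrist"):
    f=grab_frame(n); cv2.imwrite(f"pics/{n}0.png",f["color"][:,:,::-1]); np.savez(f"pics/{n}0.npz",**f)
    print(n,f["K"].tolist(),f["eye"],f["rotation"].tolist() if hasattr(f["rotation"],'tolist') else f["rotation"])
o=get_obs();print(o)
a=cv2.imread("pics/scene0.png");b=cv2.imread("pics/wrist0.png")
E
```

```text
pics
scene [[398.5943820470815, 0.0, 254.98773492786898], [0.0, 398.5943820470815, 198.4424561608236], [0.0, 0.0, 1.0]] [-243.04518733 -692.7206259   929.97919438] [-2.1123128525091888, 0.8841576651282437, -0.41490423429103274]
side [[497.4691853268076, 0.0, 261.8254263421824], [0.0, 497.4691853268076, 188.21332429399862], [0.0, 0.0, 1.0]] [-197.77631014 -944.4206703  1384.73238899] [-2.2703193079492685, 0.7664290487709878, -0.2817662298301781]
wrist [[297.6474392195481, 0.0, 252.98553433988343], [0.0, 297.6474392195481, 193.36804316854327], [0.0, 0.0, 1.0]] [625.3347888   72.15758335 371.85453799] [2.8521706404114493, 0.0017818215531569036, -0.0018176261203653597]
{'clock': 0.15, 'joint_pos': array([-2.40401057e-03,  3.53461766e-01,  1.63395375e+00, -2.06163374e-05,
        1.15519518e+00, -2.38579363e-03]), 'joint_velocities': array([-8.97859906e-04, -2.24119052e-03, -3.81082320e-03, -8.11479893e-05,
        1.31876609e-03,  1.75035298e-04]), 'joint_torque': array([-7.39769093e-04, -6.05638933e+01, -3.42338884e+01, -2.29960733e-05,
        6.16452831e-03, -4.00942213e-05]), 'ee_pos': array([ 6.24618350e+02, -8.54187522e-03,  2.04755290e+02]), 'tcp_rot': array([-2.22095147e+00, -2.22092952e+00,  1.14877716e-03]), 'contact_force': array([-0.42939501,  1.2750523 ,  0.06232357]), 'ft_torque': array([-0.02072087,  0.01480588,  0.0025224 ]), 'grasp_force': 0.0, 'width': 85.46672162695033}
```

View pics/scene0.png

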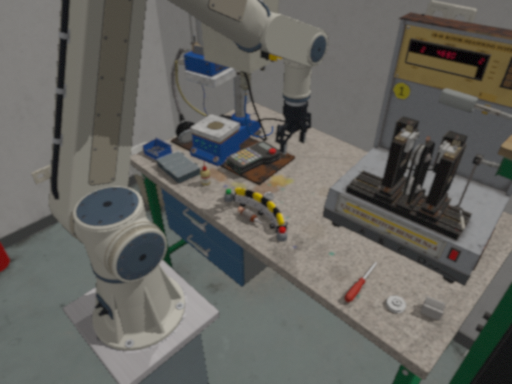

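View pics/wrist0.png

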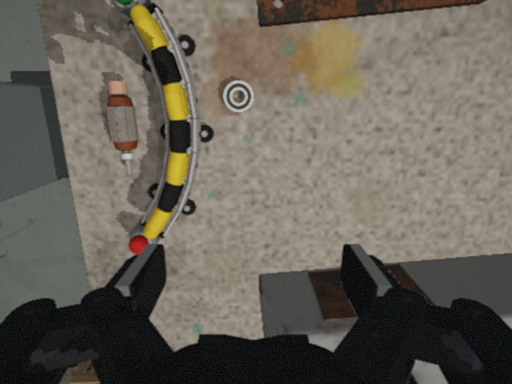

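The wrist view shows the edge with green lamp at the top (130,0), which is +y, and red at the bottom (138,243). The hollow faces the robot (image left), the armature lies in it (122,125) and the bearing is behind (238,96). So section 1 is at +y by the green lamp. Next I measure the sections.

```bash
cat > h.py <<'E'
import numpy as np,cv2
from scipy.spatial.transform import Rotation as R
from scipy.optimize import least_squares
def ray(f,uv,z):
    d=R.from_rotvec(f["rotation"]).as_matrix()@np.linalg.inv(f["K"])@np.array([*uv,1.])
    e=np.array(f["eye"]); return e+d*(z-e[2])/d[2]
def pix(f,p):
    c=R.from_rotvec(f["rotation"]).as_matrix().T@(np.array(p)-f["eye"]); q=f["K"]@c; return q[:2]/q[2]
def blobs(f,lo,hi,amin=30):
    h=cv2.cvtColor(np.ascontiguousarray(f["color"]),cv2.COLOR_RGB2HSV)
    n,l,s,c=cv2.connectedComponentsWithStats(cv2.inRange(h,lo,hi))
    return [(c[i].round(1),int(s[i][4]),s[i][:4].tolist()) for i in range(1,n) if s[i][4]>amin]
Y=((22,170,110),(34,255,255)); G=((55,90,30),(90,255,255)); RD=((0,180,100),(6,255,255))
def tops(th,x,y):
    """edge pose -> section crown centres and edge tangent angles"""
    a=(np.arange(7)-3)*35/200
    loc=np.c_[200-200*np.cos(a),200*np.sin(a)]
    c,s=np.cos(th),np.sin(th)
    return loc@np.array([[c,s],[-s,c]])+[x,y]
def fit(pts,idx):
    r=least_squares(lambda p:(tops(*p)[idx]-pts).ravel(),[np.pi,pts[:,0].mean(),pts[:,1].mean()],loss="soft_l1")
    return r.x,np.abs(r.fun).max()
E
python3 - <<'E'
from h import *
for n in("wrist","scene","side"):
    f=dict(np.load(f"pics/{n}0.npz"))
    for nm,c in(("Y",Y),("G",G),("R",RD)):
        for b in blobs(f,*c,amin=12): print(n,nm,b,ray(f,b[0],54 if nm=="Y" else 40).round(1))
E
```

```text
wrist Y (array([147.7,  27.3]), 883, [131, 5, 37, 45]) [524.2 143.   54. ]
wrist Y (array([175.5, 101.3]), 716, [164, 82, 25, 39]) [545.8  75.4  54. ]
wrist Y (array([176.8, 167.8]), 587, [167, 152, 22, 34]) [542.1   6.4  54. ]
wrist Y (array([155.9, 222.9]), 474, [144, 208, 28, 30]) [513.5 -58.1  54. ]
wrist G (array([124.7,   1.2]), 49, [117, 0, 16, 5]) [499.5 168.9  40. ]
wrist R (array([137.2, 244.3]), 207, [129, 237, 19, 17]) [483.  -92.1  40. ]
scene Y (array([273.5,  57.1]), 24, [271, 55, 7, 5]) [1571.5  945.5   54. ]
scene Y (array([397. ,  88.2]), 22, [395, 84, 7, 9]) [1686.7  173.5   54. ]
scene Y (array([405.8,  90.9]), 23, [404, 87, 4, 9]) [1688.2  124.1   54. ]
scene Y (array([239.8, 190.9]), 51, [236, 188, 9, 7]) [509.7 131.5  54. ]
scene Y (array([257.2, 196.1]), 49, [254, 193, 8, 8]) [532.   66.7  54. ]
scene Y (array([270.5, 205.3]), 46, [268, 201, 7, 10]) [ 5.281e+02 -4.000e-01  5.400e+01]
scene Y (array([279.5, 218.5]), 53, [277, 213, 7, 12]) [499.7 -67.   54. ]
scene G (array([505.7, 168.6]), 208, [497, 159, 15, 20]) [1338.6 -489.4   40. ]
scene G (array([153.6, 2
[... 1338 characters left out ...]
5.6  40. ]
side G (array([237. , 183.3]), 22, [235, 181, 5, 5]) [494.8 180.5  40. ]
side G (array([473. , 260.8]), 798, [428, 222, 84, 75]) [ 899.3 -581.7   40. ]
side G (array([448.6, 324.5]), 2770, [393, 266, 100, 118]) [ 654.1 -679.9   40. ]
side G (array([363.5, 380.1]), 90, [357, 373, 16, 11]) [ 338.1 -646.9   40. ]
side R (array([  4.8, 173.1]), 121, [0, 165, 13, 17]) [-190.8  786.    40. ]
side R (array([ 12. , 168.1]), 20, [10, 164, 5, 9]) [-159.2  797.1   40. ]
side R (array([ 13.8, 187.6]), 15, [11, 185, 7, 6]) [-188.1  684.3   40. ]
side R (array([ 27.7, 205. ]), 116, [19, 194, 17, 23]) [-176.   562.5   40. ]
side R (array([279.3, 229.4]), 17, [277, 228, 5, 4]) [482.8 -93.3  40. ]
```

```bash
python3 - <<'E'
from rig import *
from h import *
f=dict(np.load("pics/wrist0.npz"))
P=np.array([ray(f,b[0],55)[:2] for b in sorted(blobs(f,*Y),key=lambda b:b[0][1])])
print(fit(P,[0,2,4,6]))
close()
move_to([468,41,180],[np.pi,0,0]); hold(.3)
f=grab_frame("wrist"); np.savez("pics/w1.npz",**f); cv2.imwrite("pics/w1.png",f["color"][:,:,::-1])
o=get_obs(); print(o["clock"],o["ee_pos"],o["tcp_rot"],o["contact_force"],o["width"],o["joint_pos"],f["eye"])
bs=blobs(f,*Y)
for b in bs+blobs(f,*G)+blobs(f,*RD): print(b,ray(f,b[0],55).round(1))
E
```

```text
(array([  3.0882511 , 546.66832857,  40.99572001]), np.float64(0.6482333205316309))
2.7333 [468.11180175  40.9575094  179.96189831] [ 3.14156683e+00  1.99074622e-04 -5.64235558e-05] [-0.0140138  -0.79055924  0.05161213] -0.486432463376167 [ 8.40985434e-02  1.39248205e-01  1.98078655e+00 -2.66304916e-05
  1.02159586e+00  1.65478204e+00] [541.380684    40.48340796 347.1851028 ]
(array([216.8, 103.4]), 724, [197, 92, 39, 23]) [542.5  74.5  55. ]
(array([289.4, 107.4]), 716, [271, 95, 40, 25]) [538.9   6.1  55. ]
(array([148.7, 126.7]), 753, [129, 110, 40, 32]) [521.  140.6  55. ]
(array([354. , 137.5]), 729, [334, 120, 40, 33]) [511.  -57.5  55. ]
(array([23.5, 21. ]), 40, [15, 19, 18, 5]) [611.2 241.   55. ]
(array([119.8, 149.9]), 394, [109, 139, 23, 22]) [498.7 171.2  55. ]
(array([380. , 163.3]), 346, [369, 154, 22, 20]) [485.6 -85.9  55. ]
```

View pics/w1.png

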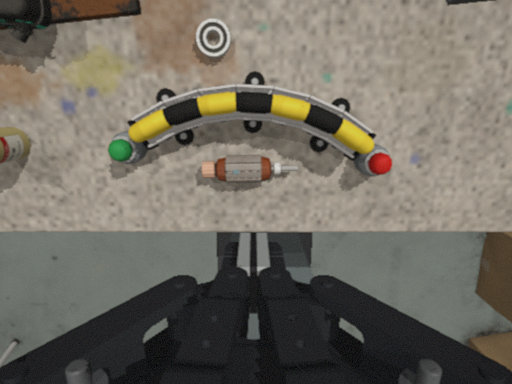

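```bash
cat > run.py <<'E'
from rig import *
from h import *
f=dict(np.load("pics/w1.npz"))
B=sorted(blobs(f,*Y,amin=300),key=lambda b:b[0][0])
P=np.array([ray(f,b[0],55)[:2] for b in B]); p,e=fit(P,[0,2,4,6]); print(p,e)
T=tops(*p); a=(np.arange(7)-3)*35/200
ori=[(R.from_euler("z",p[0]-np.pi-x)*R.from_rotvec([np.pi,0,0])).as_rotvec() for x in a]
print(T.round(1).tolist(),"tip px",pix(f,[468.1,41,180]))
# ends of the path must lie 47 mm from the lamps
for c,i in((G,0),(RD,6)):
    for b in blobs(f,*c,amin=200): print("lamp dist",np.linalg.norm(ray(f,b[0],40)[:2]-T[i]))
E
python3 run.py
```

```text
[  3.09106517 543.30911561  40.17353159] 1.0520005592455774
[[521.5, 141.6], [534.7, 109.3], [542.0, 75.1], [543.3, 40.2], [538.5, 5.6], [527.7, -27.7], [511.3, -58.6]] tip px [252.00587004 230.28963559]
lamp dist 44.0329178575758
lamp dist 44.23648029731998
```

```bash
cat > hover.py <<'E'
from run import *
move_to([*T[0],120],ori[0]); move_straight([*T[0],66],vel=60); hold(.3)
f=grab_frame("wrist"); cv2.imwrite("pics/w2.png",f["color"][:,:,::-1]); np.savez("pics/w2.npz",**f)
o=get_obs(); print(o["clock"],o["ee_pos"],o["contact_force"],pix(f,o["ee_pos"]),pix(f,[*T[0],58]))
E
python3 hover.py
```

```text
[  3.09106517 543.30911561  40.17353159] 1.0520005592455774
[[521.5, 141.6], [534.7, 109.3], [542.0, 75.1], [543.3, 40.2], [538.5, 5.6], [527.7, -27.7], [511.3, -58.6]] tip px [252.00587004 230.28963559]
lamp dist 44.0329178575758
lamp dist 44.23648029731998
4.7167 [521.5467509  141.68337231  66.18952203] [-0.89509949 -0.46386934  0.30410511] [251.7079939  229.83946336] [251.75569591 224.76919557]
```

View pics/w2.png

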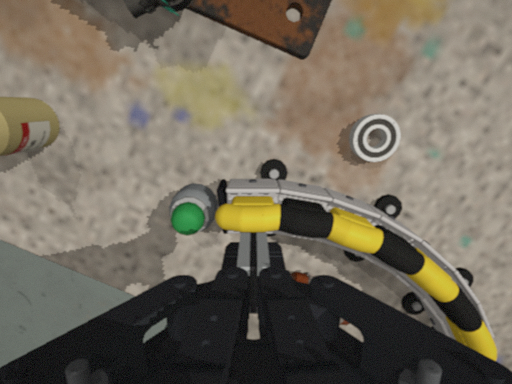

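```bash
python3 - <<'E'
from h import *
f=dict(np.load("pics/w2.npz"))
from run import T
for b in sorted(blobs(f,*Y,amin=300),key=lambda b:b[0][0])[:4]: print(b,ray(f,b[0],49).round(1),ray(f,b[0],54).round(1))
for i,z in((0,49),(0,58),(2,49),(4,49)): print(i,z,pix(f,[*T[i],z]))
img=cv2.cvtColor(f["color"],cv2.COLOR_RGB2BGR)[180:280,200:320]
cv2.imwrite("pics/c.png",cv2.resize(img,None,fx=5,fy=5,interpolation=cv2.INTER_CUBIC))
E
```

```text
[  3.09106517 543.30911561  40.17353159] 1.0520005592455774
[[521.5, 141.6], [534.7, 109.3], [542.0, 75.1], [543.3, 40.2], [538.5, 5.6], [527.7, -27.7], [511.3, -58.6]] tip px [252.00587004 230.28963559]
lamp dist 44.0329178575758
lamp dist 44.23648029731998
(array([249.4, 214.5]), 1932, [215, 197, 66, 35]) [523.9 144.7  49. ] [525.6 145.5  54. ]
(array([354.9, 232. ]), 1590, [328, 208, 56, 45]) [545.2  75.9  49. ] [546.4  78.6  54. ]
(array([435.5, 281.2]), 1141, [408, 249, 51, 53]) [539.4   4.5  49. ] [540.7   9.1  54. ]
(array([479.5, 341.2]), 720, [457, 322, 39, 39]) [512.6 -57.1  49. ] [514.6 -50.9  54. ]
0 49 [251.80969399 219.53450376]
0 58 [251.75569591 224.76919557]
2 49 [353.29373559 236.38346576]
4 49 [433.47077254 281.6092551 ]
```

View pics/c.png

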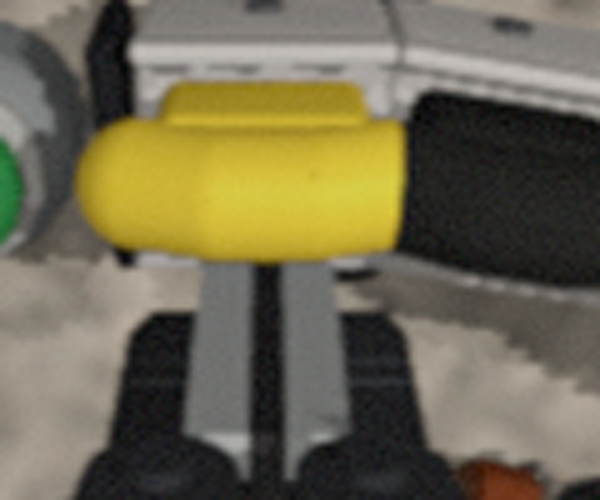

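The picture shows the fingertips at (253,232), right over the middle of section 1. The bar spans rows 204–232 with its centre at 218, against a predicted 219.5, so the pose holds to about 1 mm. Next I touch section 1 and watch the force.

```bash
cat > touch.py <<'E'
from run import *
def rd(n=5):
    v=[]
    for _ in range(n): hold(.04); o=get_obs(); v.append([*o["contact_force"],o["ee_pos"][2]])
    v=np.array(v); print(o["clock"],v.mean(0).round(2),v.std(0).round(2),o["ee_pos"].round(2),flush=True)
if __name__=="__main__":
    rd()
    for z in (60,58,57,56,55,54): move_straight([*T[0],z],vel=8); rd()
E
python3 touch.py
```

```text
[  3.09106517 543.30911561  40.17353159] 1.0520005592455774
[[521.5, 141.6], [534.7, 109.3], [542.0, 75.1], [543.3, 40.2], [538.5, 5.6], [527.7, -27.7], [511.3, -58.6]] tip px [252.00587004 230.28963559]
lamp dist 44.0329178575758
lamp dist 44.23648029731998
4.925 [ 2.00e-02 -7.00e-02  5.00e-02  6.61e+01] [0.25 0.22 0.57 0.04] [521.49 141.65  66.04]
6.0333 [-0.09  0.07  0.19 60.05] [0.42 0.23 0.6  0.02] [521.49 141.66  60.04]
6.6417 [ 0.15  0.22  0.12 57.99] [0.24 0.29 0.51 0.02] [521.5  141.66  58.02]
7.125 [ 0.21 -0.28  0.06 56.99] [0.5  0.56 0.53 0.03] [521.46 141.66  57.  ]
7.6083 [-1.000e-02 -4.000e-02  4.000e-02  5.599e+01] [0.28 0.4  0.43 0.02] [521.49 141.64  56.  ]
8.0917 [-5.000e-02 -1.200e-01 -4.000e-02  5.499e+01] [0.38 0.77 0.37 0.02] [521.49 141.66  55.  ]
8.575 [-0.35 -0.21 -0.28 53.98] [0.42 0.5  0.53 0.02] [521.49 141.64  54.02]
```

No contact force yet at 54 mm, so I take a look.

```bash
cat > look.py <<'E'
from rig import *; import sys; from h import *
f=grab_frame("wrist"); n=sys.argv[1]; np.savez(f"pics/{n}.npz",**f)
img=cv2.cvtColor(f["color"],cv2.COLOR_RGB2BGR)[170:290,190:340]
cv2.imwrite(f"pics/{n}.png",cv2.resize(img,None,fx=5,fy=5,interpolation=cv2.INTER_CUBIC))
o=get_obs(); print(o["clock"],o["width"],o["grasp_force"],pix(f,o["ee_pos"]))
E
python3 look.py c3
```

```text
8.625 -0.2653026334201346 0.0 [251.74230001 229.73193012]
```

View pics/c3.png

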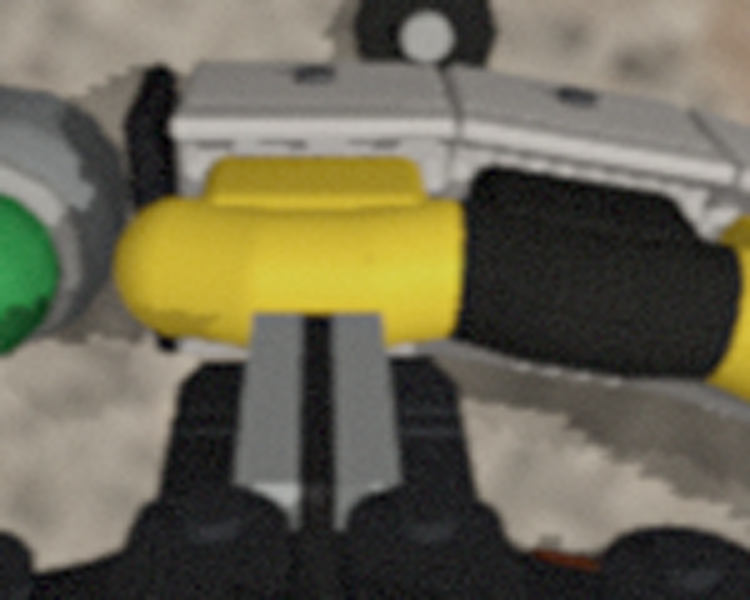

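The tip edge is at row 232.6 and section 1 looks unpressed. I keep feeling downward in small steps and stop at the first contact.

```bash
cat > touch2.py <<'E'
from run import *
for z in np.arange(53,47,-1.):
    move_straight([*T[0],z],vel=8)
    v=[]
    for _ in range(12): hold(.025); o=get_obs(); v.append(o["contact_force"])
    m=np.mean(v,0); print(o["clock"],z,o["ee_pos"].round(2),m.round(2),flush=True)
    if m[2]>.6: break
E
python3 touch2.py|tail -6; python3 look.py c4
```

```text
9.2 53.0 [521.49 141.63  53.01] [-0.21  0.03  0.02]
9.775 52.0 [521.45 141.66  51.99] [0.05 0.02 0.01]
10.35 51.0 [521.46 141.66  50.99] [ 0.    0.06 -0.11]
10.925 50.0 [521.48 141.65  50.02] [ 0.02  0.2  -0.09]
11.5 49.0 [521.47 141.66  49.  ] [-0.01  0.4   0.08]
12.075 48.0 [521.51 141.67  48.03] [ 0.04 -0.16  0.07]
12.125 -0.026172853781756718 0.0 [251.74840619 229.76054301]
```

View pics/c4.png

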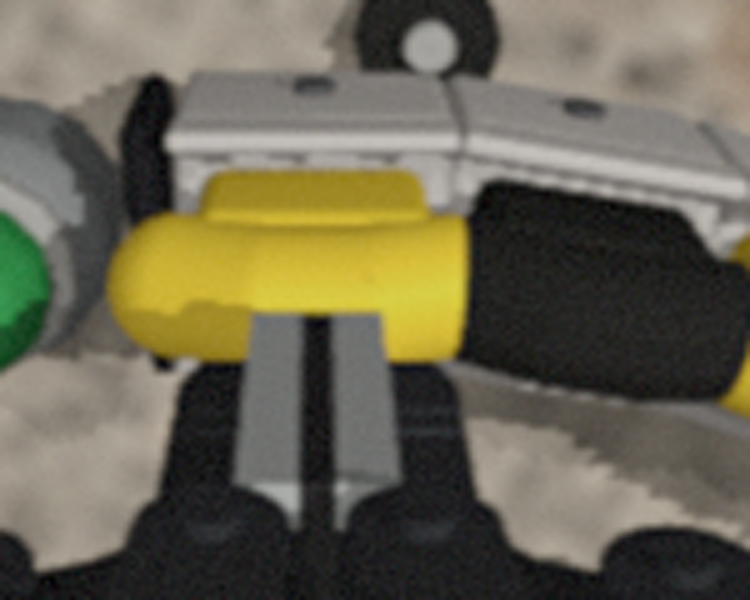

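The finger covers the bar's lower rows (232 and below) in front of it, so the real tip is still above the crown. The geometry puts it about 27 mm behind the reported TCP. I keep feeling downward for the contact.

```bash
cat > touch3.py <<'E'
from run import *
import sys
hi,lo,st,thr=map(float,sys.argv[1:])
for z in np.arange(hi,lo,-st):
    move_straight([*T[0],z],vel=8)
    v=[]
    for _ in range(10): hold(.025); o=get_obs(); v.append(o["contact_force"])
    m=np.mean(v,0); print(round(o["clock"],2),z,o["ee_pos"][2].round(2),m.round(2),flush=True)
    if m[2]>thr: break
E
python3 touch3.py 43 27 1 .6|tail -n +5; python3 look.py c5
```

```text
13.15 43.0 43.06 [-0.21 -0.04  0.02]
13.68 42.0 42.0 [-0.17 -0.03 -0.11]
14.2 41.0 41.02 [-0.12 -0.18 -0.16]
14.72 40.0 40.0 [-0.18  0.03  0.12]
15.25 39.0 38.98 [0.18 0.12 0.12]
15.78 38.0 38.02 [-0.01 -0.19 -0.26]
16.3 37.0 37.0 [0.35 0.13 0.02]
16.82 36.0 35.99 [-0.15  0.19 -0.01]
17.35 35.0 35.0 [-0.06 -0.02 -0.04]
17.88 34.0 34.01 [0.13 0.12 0.  ]
18.4 33.0 33.0 [ 0.16  0.15 -0.06]
18.93 32.0 32.04 [0.07 0.12 0.46]
19.45 31.0 31.0 [ 0.34 -0.14  1.01]
19.5 0.17696791024772823 0.41058892908040434 [251.77169177 229.80000843]
```

View pics/c5.png

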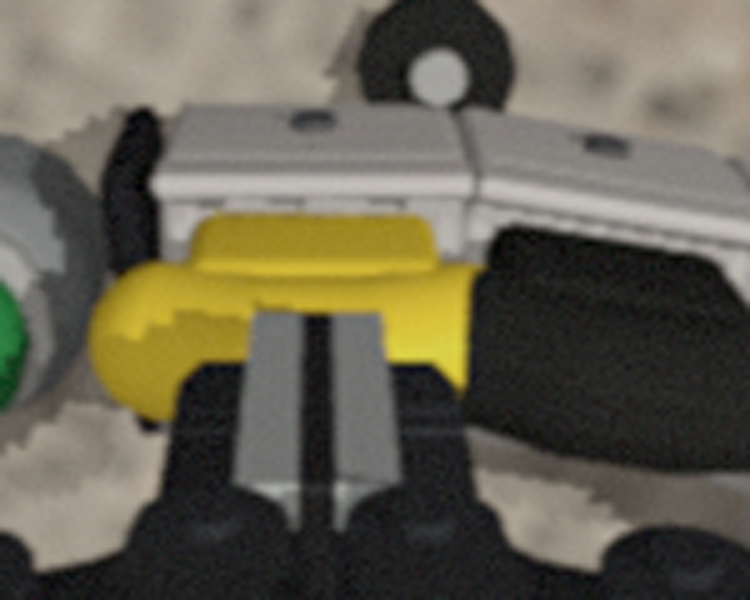

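Contact came at TCP z ≈ 31.5, where the force starts at 1.0 N, and the fingertips are seen on the bar at rows 232–233. So the fingertips end about 26.5 mm behind the nominal TCP. I press to about 3.8 mm, check the force, then make the pass.

```bash
cat > go.py <<'E'
from run import *
def F(n):
    v=[]
    for _ in range(n): hold(.025); o=get_obs(); v.append(o["contact_force"])
    return np.mean(v,0),o
z=27.8
move_straight([*T[0],z],vel=6); m,o=F(20); print(o["clock"],o["ee_pos"],m)
if not 1.4<m[2]<3.2: raise SystemExit("force off, stop here")
z+=np.clip((m[2]-2.3)/.4,-1,1)*.5; print("z",z)
for i in range(1,7):
    move_straight([*T[i],z],frame=ori[i],vel=20); o=get_obs()
    print(i+1,round(o["clock"],2),o["ee_pos"].round(1),o["contact_force"].round(1),flush=True)
m,o=F(8); print("end",m.round(2),o["ee_pos"])
move_straight([*T[6],100],vel=50)
move_to([468,41,180],[np.pi,0,0]); hold(.2)
f=grab_frame("wrist"); np.savez("pics/w9.npz",**f); cv2.imwrite("pics/w9.png",f["color"][:,:,::-1])
B=sorted(blobs(f,*Y,amin=300),key=lambda b:b[0][0])
print(get_obs()["clock"],fit(np.array([ray(f,b[0],55)[:2] for b in B]),[0,2,4,6]),[b[0] for b in B])
E
python3 go.py|tail -n +5
```

```text
20.6833 [521.51311078 141.67511395  27.80297128] [0.65671663 0.06475186 2.08368991]
z 27.529612384457838
2 22.58 [534.7 109.3  27.5] [-0.6  0.8  2.8]
3 24.48 [542.   75.1  27.5] [-0.7  0.3  1.6]
4 26.38 [543.3  40.2  27.5] [-0.7  0.2  0.3]
5 28.28 [538.5   5.5  27.5] [ 0.3 -0.1  2.6]
6 30.18 [527.7 -27.7  27.5] [-0.1 -0.2  1.9]
7 32.08 [511.3 -58.6  27.5] [-0.4  0.8  2.8]
end [-0.02  0.22  2.17] [511.31543428 -58.54902348  27.52454701]
34.7333 (array([  3.09062148, 543.32643621,  40.10118818]), np.float64(1.085262898798284)) [array([147.1, 126.5]), array([215.6, 102.9]), array([288.5, 106.6]), array([353.4, 136.9])]
```

```bash
python3 -c "
from rig import *
print(get_obs()['clock'],get_obs()['contact_force']); print(sign_off())"
```

```text
34.7333 [0.5311559  0.45648432 0.06522353]
the job is handed in; nothing more can be done
None
```

I ran the fingertips over all seven sections in one pass from the green lamp to the red, lifted off and handed the job in at 34.7 s; contact readings stayed under 3 N (one low single sample on section 4, 0.3 N), aimed press depth was about 4 mm, and the edge measured unmoved afterwards.

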